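# Press new seals onto sink strainers in a taper-nest toggle jig

### The job

The sink strainers on the mat have new rubber seals to be pressed home: set every one of them squarely into a taper nest of the jig, swing the toggle clamp right over onto them and let go so that it presses them all by itself for five seconds. Then swing the clamp back until it stays open, and stand all the strainers upright inside the upturned grey bucket lid, leaving the other things where they are.

Things in the scene. Friction and masses are not known exactly. Their poses are not given: they have to be found in the camera images.
- strainer_A: stainless steel sink strainer with a black knob; may be absent. Origin: centre of its flat underside, z up its axis. Solid cone, radius 20 mm at the underside growing to 33 mm at 26 mm height; flat rim disc (radius 39 mm) from 26 to 30 mm; upright cylindrical knob on the axis, 18 mm diameter, from 30 to 62 mm, by which it is picked. About 130 g. Starts standing upright on the grey mat.
- strainer_B: stainless steel sink strainer with a blue knob; may be absent. Origin: centre of its flat underside, z up its axis. Solid cone, radius 20 mm at the underside growing to 33 mm at 26 mm height; flat rim disc (radius 39 mm) from 26 to 30 mm; upright cylindrical knob on the axis, 18 mm diameter, from 30 to 62 mm, by which it is picked. About 130 g. Starts standing upright on the grey mat.
- strainer_C: stainless steel sink strainer with a yellow knob; may be absent. Origin: centre of its flat underside, z up its axis. Solid cone, radius 20 mm at the underside growing to 33 mm at 26 mm height; flat rim disc (radius 39 mm) from 26 to 30 mm; upright cylindrical knob on the axis, 18 mm diameter, from 30 to 62 mm, by which it is picked. About 130 g. Starts standing upright on the grey mat.
- mat: thin grey mat, 250 mm square, 3 mm thick, fixed; origin: centre of its underside on the work surface. It may lie left or right of the jig.
- bucket_lid: grey plastic bucket lid lying upturned, fixed, round, outer radius 120 mm; origin: centre of its underside; its floor is 4 mm thick and a rim 4 mm thick stands 12 mm high round the edge. Lies on the other side of the jig from the mat.
- clamp (a joint): angle of the toggle clamp's U-shaped arm, rad: 0 = fully down (arm level, pointing along the jig's -x), 1.95 = fully swung back (past upright). The arm carries a heavy steel beam (about 1 kg) and goes over centre near upright: left alone below about 1.5 it falls shut and presses with its weight, above about 1.6 it falls back and stays. Moving it takes up to about 8 N at the grip. It starts swung back.
- clamp_grip (a point): middle of the clamp's red round grip bar, 22 mm diameter, 130 mm of clear bar between the two side arms, parallel to the hinge (jig y), 170 mm from the hinge axis; turns with the arm. About 103 mm above the work surface when the clamp is down, about 260 mm when swung back. Its x axis points from the grip towards the hinge.
- clamp_hinge (a point): middle of the clamp's hinge axis, fixed to the jig, 103 mm above the work surface; axes are the jig's: y along the hinge, +x away from the nests (the nests lie 90 mm towards -x). With clamp value q the grip is at (-170 cos q, 0, 170 sin q) mm from here.
- nest0 (a point): centre of the mouth of the jig's taper nest at its +y end; axes are the jig's. The jig (fixed, low aluminium plate, turned a little either way) has three equal blue conical nests in a row 90 mm apart along its y; mouth 40 mm above the work surface, inner radius 31 mm at the mouth narrowing to 16 mm 30 mm lower. A fully seated strainer's underside is about 22 mm below this point, its knob top 40 mm above it.
- nest1 (a point): the same for the middle nest
- nest2 (a point): the same for the nest at the -y end
- pad0: black rubber pressure pad, 28 mm diameter, sprung (400 N/m, 13 mm travel), on the clamp's cross beam (215 mm long, 90 mm from the hinge); origin: centre of its pressing face. With the clamp down it comes over nest0 and presses the knob top of a strainer there, the pad giving about 5 mm.
- pad1: black rubber pressure pad, 28 mm diameter, sprung (400 N/m, 13 mm travel), on the clamp's cross beam (215 mm long, 90 mm from the hinge); origin: centre of its pressing face. With the clamp down it comes over nest1 and presses the knob top of a strainer there, the pad giving about 5 mm.
- pad2: black rubber pressure pad, 28 mm diameter, sprung (400 N/m, 13 mm travel), on the clamp's cross beam (215 mm long, 90 mm from the hinge); origin: centre of its pressing face. With the clamp down it comes over nest2 and presses the knob top of a strainer there, the pad giving about 5 mm.
- bleach: white upright bleach bottle, 84 mm diameter, 240 mm tall; a bystander, to be left alone. Origin: centre of its underside.
- cleaner: green bottle, 68 mm diameter, 190 mm tall; a bystander, to be left alone. Origin: centre of its underside.
- washer_jar: small glass jar with red cap, 60 mm diameter, 75 mm tall; a bystander, to be left alone. Origin: centre of its underside.
- mug: white mug, 90 mm tall; a bystander, to be left alone. Origin: centre of its underside.
- tape: roll of white tape lying flat, 100 mm diameter, 25 mm high; a bystander, to be left alone. Origin: centre of its underside.
- sponge: yellow sponge, 100 x 65 x 35 mm; a bystander, to be left alone. Origin: centre of its underside.
- brush: flat scrubbing brush with a blue handle, lying; a bystander, to be left alone. Origin: centre of its underside (brush: on its length).

How it is judged:
By the outcome, as a careful person would: the job done as asked, in the order asked, and still so for the second after the job is handed in, with the robot touching nothing.
Of strainer_A, strainer_B, strainer_C only 2 to 3 are there at a start; the rules pass over those that are not, and their reading is None.
At some moment in a run one of strainer_A, strainer_B, strainer_C may be knocked a few centimetres aside while the robot is not near it.
It also fails if it takes over 210 s, if anything falls off the work surface, if the arm or the gripper's body presses on something with over 40 N, if the wrist force passes 120 N, or if a joint passes its speed limit or range.

### The arm

A 6-joint arm with a two-finger parallel gripper is mounted at the origin on the work surface. World frame = base frame: x ahead of the robot, y to its left, z up, the work surface at z = 0. Lengths are in m, angles in rad, forces in N, time in s.
With the tool pointing down it reaches from about 0.25 to 0.725 m from the base axis. Payload 4 kg.
Tool frame: the origin (TCP) lies midway between the tips of the shut fingers; the grasp point (between the pads) lies 19 mm behind it (bot.grip_point_offset is the distance from the TCP to the grasp point, in m); z points along the fingers, y is the line along which they close (so a half turn about z gives the same grasp; the last joint's range is limited). The gripper opens to 85 mm and grips with 20 to 120 N. Pads are 22 mm wide; open, the fingers measure 114 mm over their backs; the gripper's body (76 mm by 85 mm) begins 54 mm behind the grasp point. The pads swing forward as they close: fully open they stand 13 mm farther back than shut.
Start: joints at [-1.187, 0.241, 0.005, 1.335, 0, 1.571], TCP at [0.187, -0.464, 0.231] pointing down, gripper open.
Joint ranges: [-2.72, 2.72], [-1.05, 1.87], [-1.09, 1.28], [-1.99, 2.15], [-1.42, 1.44], [-3.14, 3.14]. Speed limits (rad/s): [2.79, 2.79, 3.14, 3.14, 3.14, 3.14].

### API

Orientations are given as a unit quaternion [x, y, z, w].
In Python, from workcell import bot gives the robot as it stands.
- The arm moves only by the tool step_arm, never from a script. Its argument "targets" is text: rows parted by semicolons, each of 7 numbers parted by spaces: the opening, from -1 (shut) to 1 (fully open), so that 0 is half open, then the shift along the world's x, y, z normalised to -1 to 1, where 1 is 0.5 m, then the turn, a rotation vector about the world's x, y, z normalised to -1 to 1, where 1 is pi/4 rad. In form: gripper x y z wx wy wz; .... A call has 1 to 10 rows; each row is the pose to reach, as a shift and turn from the pose commanded when the call began; what a row does not reach only later rows make up. A row lasts 1/12 s, in which the tool goes at most 41.7 mm and 7.16 degrees, less where a joint would pass 70% of its speed; a pose out of reach is approached as far as the arm can. A call with a number of a shift or a turn outside -1 to 1 is refused whole. A call with a gripper value outside its range is refused whole. The fingers move at their own pace and stop on an object; the grip force is fixed at half the most. Time passes only in rows, so rows that repeat a pose let the fingers close. It gives the time, the measured TCP pose, the force, the opening and the grip force at its end, in the units of the state.
- bot.get_obs(): the state, without advancing time (a new reading comes with each control period).
- bot.camera(name): name is "side" or "top"; returns the picture (480x640x3 uint8, red, green, blue); there is no depth.
- bot.camera_info(name): a dict with "vertical_fov" (degrees; the focal length in pixels is half the picture's height over the tangent of half this angle, whatever the lens; pixels are square), "cx", "cy" (the principal point, pixels), "D" ([k1, k2, p1, p2, k3] as OpenCV has them; the pictures are not rectified), "pose" (4x4, takes a point from camera to world coordinates). Camera axes: x right, y up, looking along -z (the intrinsics and any distortion apply to the point x, -y, -z); pixel columns grow to the right and rows downward; lengths in m; the calibration is good to about 2 mm. A picture is of the moment at which its call begins. camera_info takes no time and is no camera call.
- bot.job_done(): hands the job in; it is judged then, once.
The state is a dict: "clock": time; "joint_pos": joint angles; "joint_vel": joint speeds; "tau": joint torques, N m; "eef_pos": TCP position; "tool_rot": TCP orientation; "ft_force": force on the tool from outside, world axes, zero at the start; "ft_torque": the same for the moment, N m; "grip_width": finger opening in m; "grasp_force": force on a finger pad.
Only numpy, scipy, OpenCV 4.12 (cv2) and the standard library are available. Lean on these libraries where they do the work, as an engineer would, in place of code of your own. Each camera call takes 0.05 s, during which the arm holds its last target. There are 200 camera calls.

## Working session

There is one attempt and no reset: what is moved stays moved. The work goes in short steps, Python scripts to look and compute and a tool call to move; the robot and the scene stay as the last step left them, time stands still between calls to the robot, and variables do not carry over. Pictures are saved under pics/ and viewed, at most 14 in all, crops included, and the job is handed in when it is done.

Besides the shell and the picture viewer there is one more tool, called as name(argument=value, ...), one argument or row to a line, values as JSON. step_arm: Moves the arm, as the interface text tells. Scaled input: -1 to 1 covers 0.5 m each way for a shift and pi/4 rad each way for a turn. Its arguments: {"type":"object","properties":{"targets":{"type":"string"}},"required":["targets"]}

```bash
mkdir -p pics; ls
python3 - <<'E'
from workcell import bot
import cv2
for n in("top","side"):
    im=bot.camera(n); cv2.imwrite(f"pics/{n}0.png",im[:,:,::-1]); i=bot.camera_info(n); print(n,i)
o=bot.get_obs(); print(o)
E
```

```text
pics
top {'vertical_fov': 43.468287833398605, 'cx': 312.34599244197216, 'cy': 233.22609458308563, 'D': array([-0.10257537,  0.        ,  0.        ,  0.        ,  0.        ]), 'pose': array([[-2.23571104e-03,  9.95690395e-01, -9.27126709e-02,
         3.73206189e-01],
       [-9.99996631e-01, -2.10380487e-03,  1.52045247e-03,
         2.35016629e-03],
       [ 1.31885056e-03,  9.27157578e-02,  9.95691744e-01,
         1.75782542e+00],
       [ 0.00000000e+00,  0.00000000e+00,  0.00000000e+00,
         1.00000000e+00]])}
side {'vertical_fov': 44.19950034287608, 'cx': 319.3870502964949, 'cy': 236.71197017471496, 'D': array([-0.05719226,  0.        ,  0.        ,  0.        ,  0.        ]), 'pose': array([[ 0.93947353,  0.26186799, -0.22094034,  0.19643019],
       [-0.34247283,  0.69874089, -0.62807128, -1.04501428],
       [-0.01009171,  0.66572241,  0.74613124,  1.33056821],
       [ 0.        ,  0.        ,  0.        ,  1.        ]])}
{'clock': 0.1, 'joint_pos': array([-1.18703265e+00,  2.41313561e-01,  3.87403408e-03,  1.33521468e+00,
        1.42724611e-05,  1.57080478e+00]), 'joint_vel': array([ 0.00117677, -0.0044066 ,  0.00249292,  0.00139819,  0.00126612,
        0.00015482]), 'tau': array([ 1.49572192e-03, -3.73137259e+01,  2.53010094e+01,  1.08707426e-02,
        1.05464548e-05, -1.00248488e-05]), 'eef_pos': array([ 0.18699934, -0.46310637,  0.23051977]), 'tool_rot': array([ 9.81647478e-01,  1.90702295e-01, -1.70153691e-04, -9.13252310e-04]), 'ft_force': array([-0.30588251, -0.45137406, -0.55808641]), 'ft_torque': array([-0.0094082 ,  0.03577414, -0.02945129]), 'grasp_force': 0.0, 'grip_width': 0.08531427585629758}
```

View pics/top0.png

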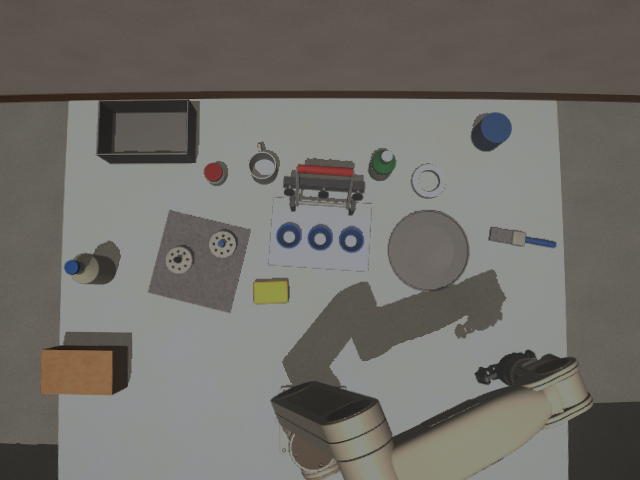

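View pics/side0.png

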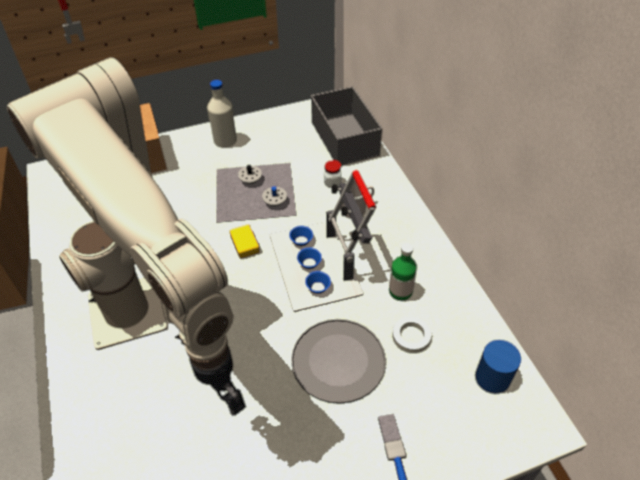

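The pictures show two strainers on the left mat: A, with the black knob, near top pixel (178,260), and B, with the blue knob, near (222,243). The nests are at about (289,235), (320,237) and (351,239), the red grip is at (325,170), and the lid is on the right at (428,250).

```bash
cat > h.py <<'E'
import numpy as np, cv2
from workcell import bot
def K(i):
    f=240/np.tan(np.radians(i["vertical_fov"]/2)); return np.array([[f,0,i["cx"]],[0,f,i["cy"]],[0,0,1]])
def p2w(cam,uv,z):
    i=bot.camera_info(cam); P=i["pose"]
    n=cv2.undistortPoints(np.array([[uv]],float),K(i),i["D"])[0,0]
    d=P[:3,:3]@np.array([n[0],-n[1],-1]); t=(z-P[2,3])/d[2]; return P[:3,3]+t*d
def w2p(cam,p):
    i=bot.camera_info(cam); P=i["pose"]; c=P[:3,:3].T@(np.array(p,float)-P[:3,3])
    return cv2.projectPoints(np.array([[c[0],-c[1],-c[2]]]),np.zeros(3),np.zeros(3),K(i),i["D"])[0][0,0]
def blobs(im,lo,hi,box,mina=20):
    x0,y0,x1,y1=box; h=cv2.cvtColor(im,cv2.COLOR_RGB2HSV)
    m=cv2.inRange(h,lo,hi); k=np.zeros_like(m); k[y0:y1,x0:x1]=m[y0:y1,x0:x1]
    n,l,s,c=cv2.connectedComponentsWithStats(k)
    # centre of bounding box and centroid, area
    return [(s[j,0]+s[j,2]/2-.5,s[j,1]+s[j,3]/2-.5,c[j][0],c[j][1],s[j,4]) for j in range(1,n) if s[j,4]>=mina]
E
python3 - <<'E'
from h import *
top=cv2.imread("pics/top0.png")[:,:,::-1].copy(); side=cv2.imread("pics/side0.png")[:,:,::-1].copy()
B=((100,120,40),(130,255,255))
for cam,im,box in(("top",top,(265,210,380,260)),("side",side,(280,220,340,300))):
    for b in blobs(im,*B,box): print(cam,"nest",np.round(b,1),p2w(cam,b[:2],.04).round(4))
for b in blobs(top,*B,(200,225,240,260),5): print("knobB",np.round(b,1),p2w("top",b[2:4],.062).round(4))
for b in blobs(side,*B,(255,180,295,210),5): print("sknobB",np.round(b,1),p2w("side",b[2:4],.055).round(4))
for b in blobs(top,(0,150,80),(8,255,255),(290,155,360,185)): print("grip",np.round(b,1),p2w("top",b[2:4],.265).round(4))
for b in blobs(side,(0,150,80),(8,255,255),(340,160,390,215)): print("sgrip",np.round(b,1),p2w("side",b[2:4],.265).round(4))
cv2.imwrite("pics/c1.png",np.hstack([cv2.resize(top[200:300,140:260],None,fx=3.3,fy=4,interpolation=2)[:,:,::-1],cv2.resize(side[150:250,200:320],None,fx=3.3,fy=4,interpolation=2)[:,:,::-1]]))
for z in(.004,.016): print("lid",p2w("top",(428.5,250),z).round(3))
E
```

```text
top nest [288.5 235.  287.9 232.1  70. ] [0.5282 0.0681 0.04  ]
top nest [319.5 236.5 319.7 233.5  70. ] [ 0.5237 -0.0207  0.04  ]
top nest [350.5 238.5 350.8 235.   64. ] [ 0.5178 -0.1095  0.04  ]
side nest [301.  234.  301.  232.8 218. ] [0.5316 0.0704 0.04  ]
side nest [309.  257.5 309.1 255.4 256. ] [ 0.5239 -0.0226  0.04  ]
side nest [318.  281.5 317.7 279.4 282. ] [ 0.5187 -0.112   0.04  ]
knobB [220.5 243.5 220.6 243.3  23. ] [0.5031 0.2596 0.062 ]
sknobB [273.5 190.5 273.6 190.1  26. ] [0.5072 0.2617 0.055 ]
grip [324.5 169.5 324.8 170.  323. ] [ 0.6722 -0.0316  0.265 ]
sgrip [363.5 189.  363.  189.5 289. ] [ 0.6746 -0.0331  0.265 ]
lid [ 0.486 -0.341  0.004]
lid [ 0.486 -0.338  0.016]
```

View pics/c1.png

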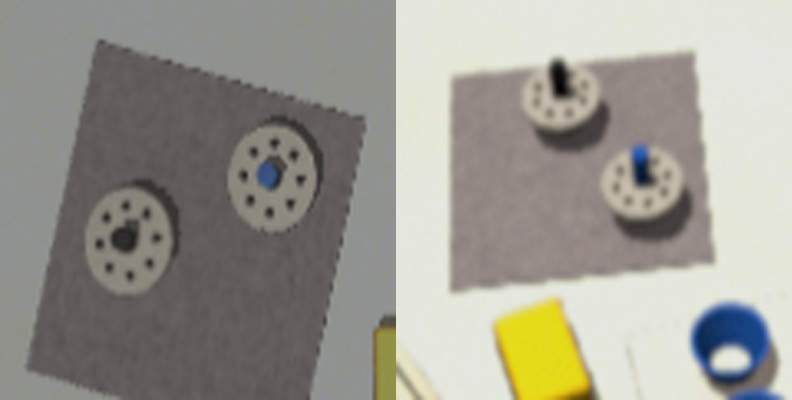

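```bash
cat >> h.py <<'E'
def disc(im,uv,z,r=22,lo=125):
    # centre of the bright rim disc near uv in the top picture, closed over holes and knob
    g=cv2.cvtColor(im,cv2.COLOR_RGB2GRAY); u,v=map(int,uv); c=g[v-r:v+r,u-r:u+r]
    t,m=cv2.threshold(c,0,255,cv2.THRESH_OTSU)
    cs=max(cv2.findContours(m,cv2.RETR_EXTERNAL,cv2.CHAIN_APPROX_NONE)[0],key=cv2.contourArea)
    e=cv2.fitEllipse(cv2.convexHull(cs)); p=(e[0][0]+u-r,e[0][1]+v-r)
    return np.round(p,1),np.round(e[1],1),p2w("top",p,z).round(4)
E
python3 - <<'E'
from h import *
top=cv2.imread("pics/top0.png")[:,:,::-1].copy()
print("A",disc(top,(179,260),.033),"B",disc(top,(222,244),.033))
print("tapA knob chk",w2p("top",[*disc(top,(179,260),.033)[2][:2],.065]))
print(disc(top,(428,250),.016,46))
E
```

```text
A (array([178.2, 260. ]), array([25.8, 26.7]), array([0.4572, 0.3861, 0.033 ])) B (array([221.9, 244.3]), array([26. , 26.5]), array([0.5024, 0.2602, 0.033 ]))
tapA knob chk [175.75906235 259.4446536 ]
(array([412.6, 246.1]), array([ 96.2, 178.5]), array([ 0.4971, -0.2918,  0.016 ]))
```

step_arm(
  targets="1 .3 .76 0 0 0 .718;1 .3 .76 0 0 0 .718;1 .3 .76 0 0 0 .718;1 .3 .76 0 0 0 .718;1 .3 .76 0 0 0 .718;1 .3 .76 0 0 0 .718;1 .3 .76 0 0 0 .718;1 .3 .76 0 0 0 .718;1 .3 .76 0 0 0 .718;1 .3 .76 0 0 0 .718",
)

```text
clock: 0.93
eef_pos: [0.3372, -0.0811, 0.2312]
tool_rot: [0.89, 0.457, 0.0, -0.0]
ft_force: [-0.1, -0.5, -0.3]
grip_width: 0.0857
grasp_force: 0.0
```

step_arm(
  targets="1 .33 .686 -.14 0 0 .718;1 .33 .686 -.14 0 0 .718;1 .33 .686 -.14 0 0 .718;1 .33 .686 -.14 0 0 .718;1 .33 .686 -.14 0 0 .718;1 .33 .686 -.14 0 0 .718;1 .33 .686 -.14 0 0 .718;1 .33 .686 -.14 0 0 .718;1 .33 .686 -.14 0 0 .718;1 .33 .686 -.14 0 0 .718",
)

```text
clock: 1.77
eef_pos: [0.5033, 0.2642, 0.1588]
tool_rot: [0.726, 0.687, 0.0, -0.001]
ft_force: [1.3, 0.3, -0.3]
grip_width: 0.085
grasp_force: 0.0
```

step_arm(
  targets="1 0 0 -.06 0 0 0;1 0 0 -.12 0 0 0;1 0 0 -.18 0 0 0;1 0 0 -.22 0 0 0;1 0 0 -.25 0 0 0;1 0 0 -.25 0 0 0;1 0 0 -.25 0 0 0",
)

```text
clock: 2.35
eef_pos: [0.5012, 0.2586, 0.0354]
tool_rot: [0.728, 0.686, -0.002, -0.0]
ft_force: [0.3, 1.3, -0.4]
grip_width: 0.0857
grasp_force: 0.0
```

step_arm(
  targets="-1 0 0 0 0 0 0;-1 0 0 0 0 0 0;-1 0 0 0 0 0 0;-1 0 0 0 0 0 0;-1 0 0 0 0 0 0;-1 0 0 0 0 0 0;-1 0 0 0 0 0 0;-1 0 0 0 0 0 0;-1 0 0 0 0 0 0;-1 0 0 0 0 0 0",
)

```text
clock: 3.18
eef_pos: [0.5027, 0.2595, 0.0369]
tool_rot: [0.728, 0.686, 0.001, 0.0]
ft_force: [0.8, -0.5, 4.7]
grip_width: 0.0162
grasp_force: 58.6
```

Run:
```python
from h import *
im=bot.camera("side"); cv2.imwrite("pics/s2.png",cv2.resize(im[120:300,180:420],None,fx=3,fy=3)[:,:,::-1])
```

```text
(no output)
```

View pics/s2.png

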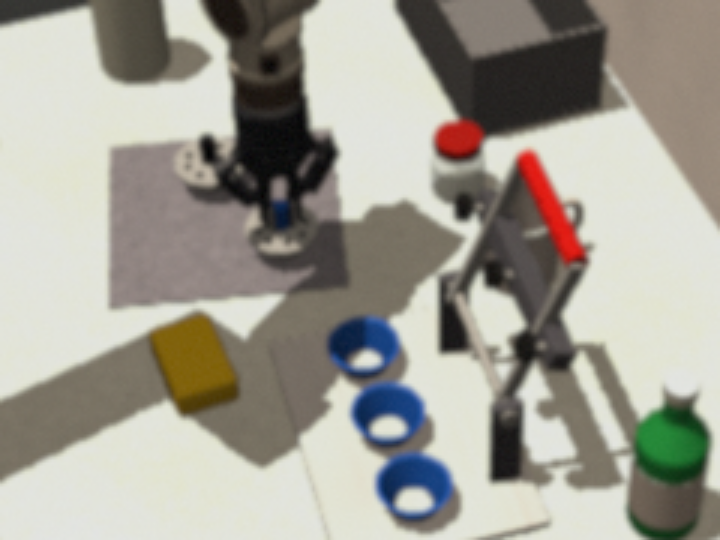

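The side picture shows blue-knobbed B gripped at its knob (about (283,205) in the crop), and the nests are clear.

step_arm(
  targets="-1 0 0 .06 0 0 0;-1 0 0 .14 0 0 0;-1 0 0 .22 0 0 0;-1 .01 -.08 .22 0 0 0;-1 .02 -.16 .22 0 0 0;-1 .033 -.24 .22 0 0 0;-1 .033 -.32 .22 0 0 0;-1 .033 -.4 .22 0 0 0;-1 .033 -.48 .22 0 0 0;-1 .033 -.56 .22 0 0 0",
)

```text
clock: 4.07
eef_pos: [0.5174, -0.0223, 0.1453]
tool_rot: [0.728, 0.686, -0.001, -0.001]
ft_force: [1.1, -0.4, -1.2]
grip_width: 0.0165
grasp_force: 58.8
```

step_arm(
  targets="-1 0 -.08 0 0 0 0;-1 0 -.14 0 0 0 0;-1 0 -.18 0 0 0 0;-1 0 -.18 0 0 0 0;-1 0 -.18 -.05 0 0 0;-1 0 -.18 -.09 0 0 0;-1 0 -.18 -.09 0 0 0",
)

```text
clock: 4.65
eef_pos: [0.5148, -0.1094, 0.0967]
tool_rot: [0.728, 0.686, -0.003, -0.004]
ft_force: [-1.5, 0.2, -1.0]
grip_width: 0.016
grasp_force: 58.8
```

Run:
```python
from h import *
print(bot.get_obs()["eef_pos"])
im=bot.camera("side"); cv2.imwrite("pics/s3.png",cv2.resize(im[190:310,240:400],None,fx=4,fy=4)[:,:,::-1])
```

```text
[ 0.51477797 -0.10941852  0.09667786]
```

View pics/s3.png

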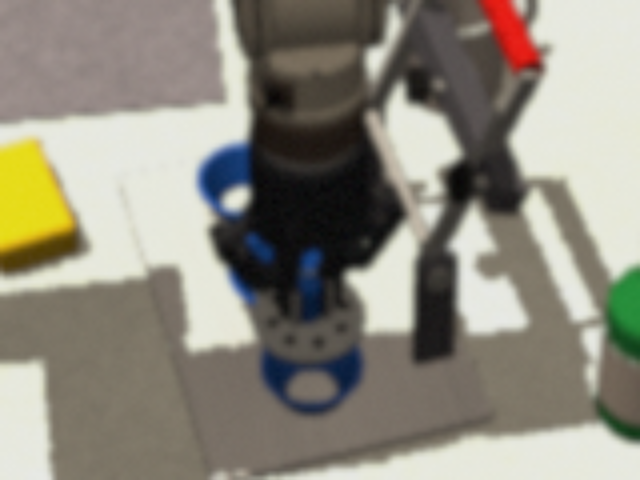

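B hangs centred over nest2 (crop (312,330), nest mouth below it). Lowering.

step_arm(
  targets="-1 .002 0 -.03 0 0 0;-1 .002 0 -.06 0 0 0;-1 .002 0 -.08 0 0 0;-1 .002 0 -.09 0 0 0;-1 .002 0 -.096 0 0 0;-1 .002 0 -.096 0 0 0;-1 .002 0 -.096 0 0 0",
)

```text
clock: 5.28
eef_pos: [0.5174, -0.1109, 0.0554]
tool_rot: [0.728, 0.686, -0.002, -0.001]
ft_force: [-9.3, -0.3, 12.6]
grip_width: 0.016
grasp_force: 60.5
```

step_arm(
  targets="-1 -.004 0 0 0 0 0;-1 -.006 0 0 0 0 0;-1 -.006 0 -.004 0 0 0;-1 -.006 0 -.004 0 0 0",
)

```text
clock: 5.62
eef_pos: [0.5162, -0.1111, 0.0535]
tool_rot: [0.728, 0.686, -0.001, 0.001]
ft_force: [-7.7, -1.5, 13.1]
grip_width: 0.0164
grasp_force: 60.8
```

step_arm(
  targets="-.3 -.002 0 0 0 0 0;-.3 -.002 0 0 0 0 0;-.3 -.002 0 0 0 0 0;1 -.002 0 0 0 0 0;1 -.002 0 0 0 0 0;1 -.002 0 0 0 0 0;1 -.002 0 .06 0 0 0;1 -.002 0 .12 0 0 0;1 -.002 0 .18 0 0 0;1 -.002 0 .22 0 0 0",
)

```text
clock: 6.45
eef_pos: [0.5168, -0.1108, 0.164]
tool_rot: [0.728, 0.686, 0.001, 0.001]
ft_force: [1.1, 0.2, 0.5]
grip_width: 0.0857
grasp_force: 0.0
```

Run:
```python
from h import *
print(bot.get_obs()["eef_pos"])
im=bot.camera("side"); t=bot.camera("top");cv2.imwrite("pics/t4.png",t[:,:,::-1])
print(disc(t,(178,260),.033))
cv2.imwrite("pics/s4.png",np.hstack([cv2.resize(im[230:310,280:360],None,fx=5,fy=5),cv2.resize(t[190:290,150:250],None,fx=4,fy=4)])[:,:,::-1])
```

```text
[ 0.51678809 -0.11078978  0.16401593]
(array([178.2, 260. ]), array([25.8, 26.7]), array([0.4572, 0.3861, 0.033 ]))
```

View pics/s4.png

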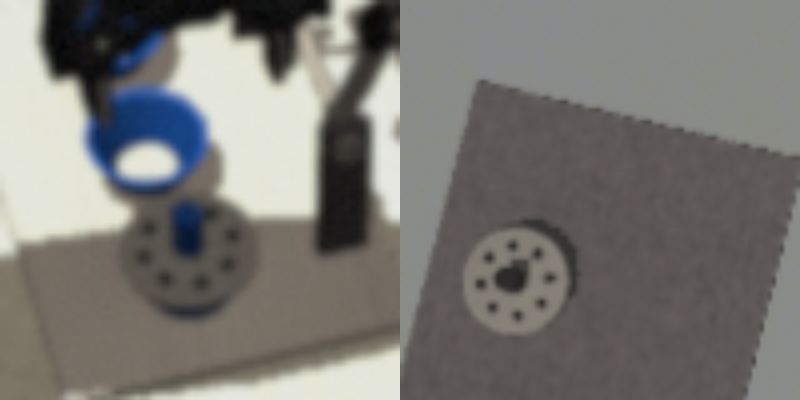

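B sits level in nest2 (left crop (190,240)), and A has not moved (top pixel (178,260)). Fetching A next.

step_arm(
  targets="1 -.1 .8 0 0 0 0;1 -.1 .8 0 0 0 0;1 -.1 .8 0 0 0 0;1 -.1 .8 0 0 0 0;1 -.1 .8 0 0 0 0;1 -.1 .8 0 0 0 0;1 -.1 .8 0 0 0 0;1 -.1 .8 0 0 0 0;1 -.1 .8 0 0 0 0;1 -.1 .8 0 0 0 0",
)

```text
clock: 7.38
eef_pos: [0.4643, 0.2927, 0.16]
tool_rot: [0.727, 0.687, -0.0, -0.001]
ft_force: [0.7, -0.1, 0.5]
grip_width: 0.0852
grasp_force: 0.0
```

step_arm(
  targets="1 -.017 .1 0 0 0 0;1 -.017 .192 0 0 0 0;1 -.017 .194 0 0 0 0;1 -.017 .194 -.06 0 0 0;1 -.017 .194 -.12 0 0 0;1 -.017 .194 -.18 0 0 0;1 -.017 .194 -.22 0 0 0;1 -.017 .194 -.25 0 0 0;1 -.017 .194 -.25 0 0 0;1 -.017 .194 -.25 0 0 0",
)

```text
clock: 8.22
eef_pos: [0.456, 0.3854, 0.0344]
tool_rot: [0.728, 0.686, -0.002, -0.0]
ft_force: [0.2, 0.3, -0.2]
grip_width: 0.0859
grasp_force: 0.0
```

step_arm(
  targets="-1 0 0 0 0 0 0;-1 0 0 0 0 0 0;-1 0 0 0 0 0 0;-1 0 0 0 0 0 0;-1 0 0 0 0 0 0;-1 0 0 0 0 0 0;-1 0 0 0 0 0 0;-1 0 0 0 0 0 0;-1 0 0 0 0 0 0",
)

```text
clock: 8.97
eef_pos: [0.4577, 0.3867, 0.037]
tool_rot: [0.728, 0.686, 0.001, 0.0]
ft_force: [1.2, -0.9, 3.1]
grip_width: 0.0163
grasp_force: 58.4
```

step_arm(
  targets="-1 0 0 .06 0 0 0;-1 0 0 .14 0 0 0;-1 0 0 .22 0 0 0;-1 .02 -.08 .22 0 0 0;-1 .04 -.16 .22 0 0 0;-1 .06 -.24 .22 0 0 0;-1 .08 -.32 .22 0 0 0;-1 .1 -.4 .22 0 0 0;-1 .12 -.48 .22 0 0 0;-1 .14 -.56 .22 0 0 0",
)

```text
clock: 9.8
eef_pos: [0.5265, 0.1045, 0.1456]
tool_rot: [0.728, 0.686, -0.001, -0.001]
ft_force: [0.9, 0.4, -1.3]
grip_width: 0.0163
grasp_force: 58.9
```

step_arm(
  targets="-1 0 -.06 0 0 0 0;-1 0 -.075 0 0 0 0;-1 0 -.075 0 0 0 0;-1 0 -.075 0 0 0 0;-1 0 -.075 -.05 0 0 0;-1 0 -.075 -.1 0 0 0;-1 0 -.075 -.14 0 0 0;-1 0 -.075 -.165 0 0 0;-1 0 -.075 -.18 0 0 0;-1 0 -.075 -.18 0 0 0",
)

```text
clock: 10.63
eef_pos: [0.5269, 0.0703, 0.0552]
tool_rot: [0.727, 0.687, -0.001, -0.0]
ft_force: [0.9, 1.1, -1.5]
grip_width: 0.0164
grasp_force: 59.1
```

Still in free descent, with no contact forces.

step_arm(
  targets="-1 0 -.001 -.004 0 0 0;-1 0 -.001 -.008 0 0 0;-1 0 -.001 -.008 0 0 0;-1 0 -.001 -.008 0 0 0",
)

```text
clock: 10.97
eef_pos: [0.5276, 0.0689, 0.0529]
tool_rot: [0.728, 0.686, 0.001, -0.0]
ft_force: [0.8, 1.3, -1.6]
grip_width: 0.0165
grasp_force: 59.1
```

step_arm(
  targets="-.3 0 0 0 0 0 0;-.3 0 0 0 0 0 0;-.3 0 0 0 0 0 0;1 0 0 0 0 0 0;1 0 0 0 0 0 0;1 0 0 0 0 0 0;1 0 0 .06 0 0 0;1 0 0 .12 0 0 0;1 0 0 .18 0 0 0;1 0 0 .24 0 0 0",
)

```text
clock: 11.8
eef_pos: [0.5268, 0.0683, 0.1735]
tool_rot: [0.728, 0.686, -0.0, -0.0]
ft_force: [-0.0, -0.0, 0.3]
grip_width: 0.0858
grasp_force: 0.0
```

step_arm(
  targets="1 0 0 .08 0 0 0;1 0 0 .16 0 0 0;1 0 0 .24 0 -.15 0;1 0 -.08 .29 0 -.3 0;1 0 -.16 .29 0 -.45 0;1 0 -.198 .29 0 -.509 0;1 .08 -.198 .29 0 -.509 0;1 .16 -.198 .29 0 -.509 0;1 .23 -.198 .29 0 -.509 0;1 .246 -.198 .29 0 -.509 0",
)

```text
clock: 12.63
eef_pos: [0.6537, -0.0311, 0.3164]
tool_rot: [0.713, 0.672, 0.145, 0.137]
ft_force: [0.4, 0.6, -0.6]
grip_width: 0.0853
grasp_force: 0.0
```

step_arm(
  targets="1 0 0 0 0 0 0;1 0 0 0 0 0 0",
)

```text
clock: 12.8
eef_pos: [0.6496, -0.0306, 0.3162]
tool_rot: [0.713, 0.672, 0.144, 0.135]
ft_force: [-0.9, -0.2, -0.9]
grip_width: 0.0854
grasp_force: 0.0
```

Run:
```python
from h import *
o=bot.get_obs();print(o["eef_pos"],o["joint_pos"].round(2))
im=bot.camera("side"); t=bot.camera("top")
print(w2p("side",[.674,-.031,.261]),w2p("top",[.674,-.031,.261]))
cv2.imwrite("pics/s5.png",np.hstack([cv2.resize(im[120:300,280:460],None,fx=2.2,fy=2.5),cv2.resize(t[130:260,255:385],None,fx=3,fy=3.46)])[:,:,::-1])
```

```text
[ 0.64956698 -0.03055439  0.31623737] [-0.06  0.21  0.11  1.07  0.02  1.58]
[362.40390104 190.10135846] [324.50615261 169.54560926]
```

View pics/s5.png

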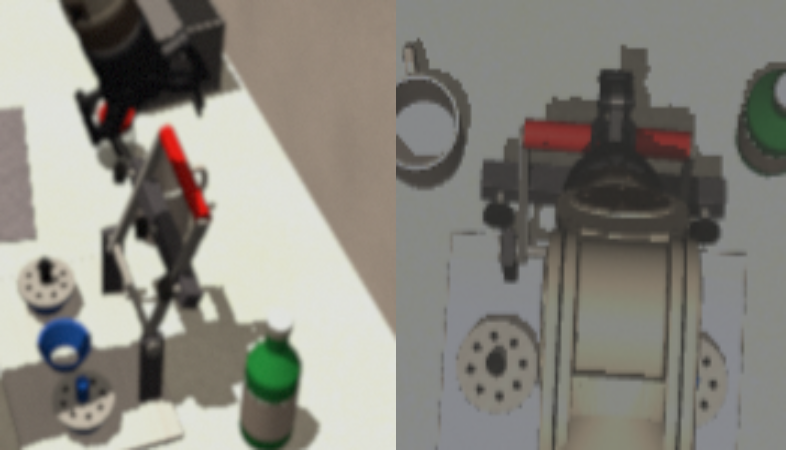

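Both strainers are seated, and the open fingers are above and in front of the red bar (side crop (185,170)). Advancing along the tool to grip it.

step_arm(
  targets="1 .015 0 -.036 0 0 0;1 .03 0 -.073 0 0 0;1 .045 0 -.11 0 0 0;1 .062 0 -.147 0 0 0;1 .062 0 -.147 0 0 0;1 .062 0 -.147 0 0 0",
)

```text
clock: 13.4
eef_pos: [0.6796, -0.0305, 0.243]
tool_rot: [0.713, 0.672, 0.144, 0.135]
ft_force: [-0.0, 0.1, 0.5]
grip_width: 0.0854
grasp_force: 0.0
```

step_arm(
  targets="-1 0 0 0 0 0 0;-1 0 0 0 0 0 0;-1 0 0 0 0 0 0;-1 0 0 0 0 0 0;-1 0 0 0 0 0 0;-1 0 0 0 0 0 0;-1 0 0 0 0 0 0;-1 0 0 0 0 0 0;-1 0 0 0 0 0 0",
)

```text
clock: 14.15
eef_pos: [0.6814, -0.0306, 0.245]
tool_rot: [0.713, 0.672, 0.145, 0.137]
ft_force: [-3.7, 0.4, 5.4]
grip_width: 0.0205
grasp_force: 58.5
```

Run:
```python
import numpy as np
P=lambda q:np.array([-np.cos(q)*.998,np.cos(q)*.058,np.sin(q)])*.17/.5
for a,b in((1.95,1.3),(1.3,.65),(.65,0)):
    print("; ".join("-1 %.3f %.3f %.3f 0 0 0"%tuple(P(q)-P(a)) for q in np.linspace(a,b,11)[1:]))
```

```text
-1 -0.021 0.001 0.008 0 0 0; -1 -0.042 0.002 0.014 0 0 0; -1 -0.063 0.004 0.018 0 0 0; -1 -0.085 0.005 0.022 0 0 0; -1 -0.107 0.006 0.024 0 0 0; -1 -0.129 0.008 0.024 0 0 0; -1 -0.151 0.009 0.023 0 0 0; -1 -0.173 0.010 0.021 0 0 0; -1 -0.195 0.011 0.017 0 0 0; -1 -0.216 0.013 0.012 0 0 0
-1 -0.021 0.001 -0.007 0 0 0; -1 -0.042 0.002 -0.015 0 0 0; -1 -0.062 0.004 -0.024 0 0 0; -1 -0.081 0.005 -0.034 0 0 0; -1 -0.100 0.006 -0.046 0 0 0; -1 -0.117 0.007 -0.059 0 0 0; -1 -0.134 0.008 -0.073 0 0 0; -1 -0.150 0.009 -0.088 0 0 0; -1 -0.165 0.010 -0.105 0 0 0; -1 -0.179 0.010 -0.122 0 0 0
-1 -0.013 0.001 -0.018 0 0 0; -1 -0.024 0.001 -0.037 0 0 0; -1 -0.035 0.002 -0.056 0 0 0; -1 -0.044 0.003 -0.076 0 0 0; -1 -0.051 0.003 -0.097 0 0 0; -1 -0.058 0.003 -0.118 0 0 0; -1 -0.063 0.004 -0.140 0 0 0; -1 -0.066 0.004 -0.162 0 0 0; -1 -0.068 0.004 -0.184 0 0 0; -1 -0.069 0.004 -0.206 0 0 0
```

step_arm(
  targets="-1 -0.021 0.001 0.008 0 0 0; -1 -0.042 0.002 0.014 0 0 0; -1 -0.063 0.004 0.018 0 0 0; -1 -0.085 0.005 0.022 0 0 0; -1 -0.107 0.006 0.024 0 0 0; -1 -0.129 0.008 0.024 0 0 0; -1 -0.151 0.009 0.023 0 0 0; -1 -0.173 0.010 0.021 0 0 0; -1 -0.195 0.011 0.017 0 0 0; -1 -0.216 0.013 0.012 0 0 0",
)

```text
clock: 14.98
eef_pos: [0.5797, -0.0236, 0.2584]
tool_rot: [0.711, 0.671, 0.152, 0.143]
ft_force: [-1.4, 1.4, 25.4]
grip_width: 0.0197
grasp_force: 59.8
```

step_arm(
  targets="-1 -0.021 0.001 0.007 0 0 0; -1 -0.042 0.002 0.001 0 0 0; -1 -0.062 0.004 -0.008 0 0 0; -1 -0.081 0.005 -0.018 0 0 0; -1 -0.100 0.006 -0.030 0 0 0; -1 -0.117 0.007 -0.043 0 0 0",
)

```text
clock: 15.48
eef_pos: [0.5173, -0.0193, 0.2326]
tool_rot: [0.712, 0.672, 0.149, 0.139]
ft_force: [0.8, 3.0, 1.3]
grip_width: 0.0198
grasp_force: 64.5
```

step_arm(
  targets="-1 -0.017 0.001 -0.014 0 0 0; -1 -0.033 0.002 -0.029 0 0 0; -1 -0.048 0.003 -0.046 0 0 0; -1 -0.062 0.003 -0.063 0 0 0;-1 -0.075 0.004 -0.081 0 0 0; -1 -0.086 0.004 -0.1 0 0 0; -1 -0.097 0.005 -0.119 0 0 0; -1 -0.106 0.006 -0.139 0 0 0; -1 -0.113 0.006 -0.16 0 0 0",
)

```text
clock: 16.23
eef_pos: [0.4597, -0.0154, 0.1494]
tool_rot: [0.712, 0.673, 0.148, 0.136]
ft_force: [-1.6, 7.7, 4.4]
grip_width: 0.0196
grasp_force: 76.1
```

step_arm(
  targets="-1 -0.007 0.000 -0.021 0 0 0; -1 -0.012 0.001 -0.043 0 0 0; -1 -0.015 0.001 -0.065 0 0 0; -1 -0.017 0.001 -0.087 0 0 0; -1 -0.018 0.001 -0.1 0 0 0; -1 -0.018 0.001 -0.1 0 0 0; -1 -0.018 0.001 -0.1 0 0 0",
)

```text
clock: 16.82
eef_pos: [0.4502, -0.0147, 0.0982]
tool_rot: [0.712, 0.673, 0.147, 0.135]
ft_force: [7.6, 7.1, -6.6]
grip_width: 0.02
grasp_force: 82.0
```

step_arm(
  targets="-.2 0 0 0 0 0 0;.2 0 0 0 0 0 0;1 0 0 0 0 0 0;1 0 0 0 0 0 0;1 0 0 0 0 0 0;1 0 0 0 0 0 0;1 -.03 0 .07 0 0 0;1 -.06 0 .14 0 0 0;1 -.09 0 .21 0 0 0;1 -.12 0 .28 0 0 0",
)

```text
clock: 17.65
eef_pos: [0.3879, -0.0172, 0.2394]
tool_rot: [0.713, 0.672, 0.144, 0.136]
ft_force: [0.9, -0.1, 0.3]
grip_width: 0.0852
grasp_force: 0.0
```

Run:
```python
from h import *
o=bot.get_obs();print(o["eef_pos"],o["tool_rot"])
im=bot.camera("side"); t=bot.camera("top")
for b in blobs(im,(0,150,80),(8,255,255),(240,180,360,300)): print("sgrip",np.round(b,1),p2w("side",b[2:4],.106).round(4),p2w("side",b[2:4],.116).round(4))
cv2.imwrite("pics/s6.png",np.hstack([cv2.resize(im[180:320,250:390],None,fx=2.85,fy=3.2),cv2.resize(t[150:290,255:395],None,fx=2.8,fy=3.2)])[:,:,::-1])
```

```text
[ 0.38789967 -0.0171722   0.23941295] [0.71337656 0.67222491 0.14408173 0.13582348]
sgrip [280.  248.  279.9 247.3 224. ] [ 0.4447 -0.0129  0.106 ] [ 0.4426 -0.0213  0.116 ]
```

View pics/s6.png

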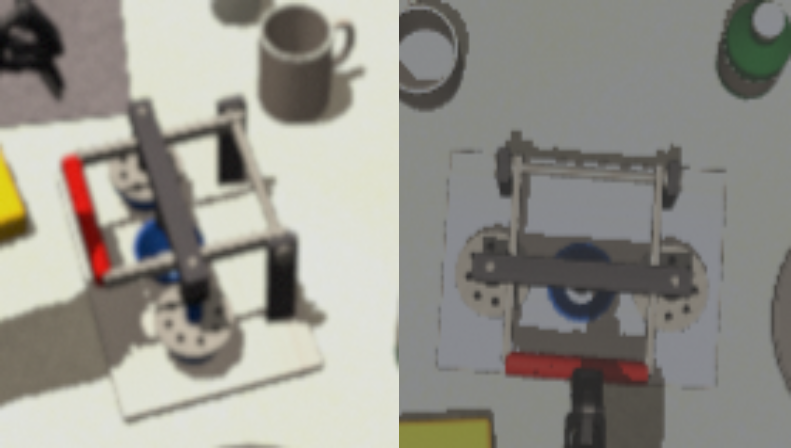

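The clamp is down with its beam over both strainers, the pad on B's knob (side crop (193,300)) and the arm level. Holding clear for more than 5 s.

step_arm(
  targets="1 0 0 0 0 0 0;1 0 0 0 0 0 0;1 0 0 0 0 0 0;1 0 0 0 0 0 0;1 0 0 0 0 0 0;1 0 0 0 0 0 0;1 0 0 0 0 0 0;1 0 0 0 0 0 0;1 0 0 0 0 0 0;1 0 0 0 0 0 0",
)

```text
clock: 18.58
eef_pos: [0.3892, -0.0171, 0.2382]
tool_rot: [0.713, 0.672, 0.144, 0.136]
ft_force: [-0.1, 0.3, 0.1]
grip_width: 0.0854
grasp_force: 0.0
```

step_arm(
  targets="1 0 0 0 0 0 0;1 0 0 0 0 0 0;1 0 0 0 0 0 0;1 0 0 0 0 0 0;1 0 0 0 0 0 0;1 0 0 0 0 0 0;1 0 0 0 0 0 0;1 0 0 0 0 0 0;1 0 0 0 0 0 0;1 0 0 0 0 0 0",
)

```text
clock: 19.42
eef_pos: [0.3892, -0.0171, 0.2383]
tool_rot: [0.713, 0.672, 0.144, 0.136]
ft_force: [-0.2, 0.3, 0.1]
grip_width: 0.0853
grasp_force: 0.0
```

step_arm(
  targets="1 0 0 0 0 0 0;1 0 0 0 0 0 0;1 0 0 0 0 0 0;1 0 0 0 0 0 0;1 0 0 0 0 0 0;1 0 0 0 0 0 0;1 0 0 0 0 0 0;1 0 0 0 0 0 0;1 0 0 0 0 0 0;1 0 0 0 0 0 0",
)

```text
clock: 20.25
eef_pos: [0.3892, -0.0171, 0.2383]
tool_rot: [0.713, 0.672, 0.145, 0.136]
ft_force: [0.1, -0.5, 0.7]
grip_width: 0.0853
grasp_force: 0.0
```

step_arm(
  targets="1 0 0 0 0 0 0;1 0 0 0 0 0 0;1 0 0 0 0 0 0;1 0 0 0 0 0 0;1 0 0 0 0 0 0;1 0 0 0 0 0 0;1 0 0 0 0 0 0;1 0 0 0 0 0 0;1 0 0 0 0 0 0;1 0 0 0 0 0 0",
)

```text
clock: 21.08
eef_pos: [0.3892, -0.0171, 0.2383]
tool_rot: [0.713, 0.672, 0.145, 0.136]
ft_force: [-0.4, -0.1, -0.3]
grip_width: 0.0856
grasp_force: 0.0
```

step_arm(
  targets="1 0 0 0 0 0 0;1 0 0 0 0 0 0;1 0 0 0 0 0 0;1 0 0 0 0 0 0;1 0 0 0 0 0 0;1 0 0 0 0 0 0;1 0 0 0 0 0 0;1 0 0 0 0 0 0;1 0 0 0 0 0 0;1 0 0 0 0 0 0",
)

```text
clock: 21.92
eef_pos: [0.3892, -0.0171, 0.2383]
tool_rot: [0.713, 0.672, 0.145, 0.136]
ft_force: [0.1, -0.0, 0.4]
grip_width: 0.0856
grasp_force: 0.0
```

step_arm(
  targets="1 0 0 0 0 0 0;1 0 0 0 0 0 0;1 0 0 0 0 0 0;1 0 0 0 0 0 0;1 0 0 0 0 0 0;1 0 0 0 0 0 0;1 0 0 0 0 0 0;1 0 0 0 0 0 0;1 0 0 0 0 0 0;1 0 0 0 0 0 0",
)

```text
clock: 22.75
eef_pos: [0.3892, -0.0171, 0.2383]
tool_rot: [0.713, 0.672, 0.144, 0.136]
ft_force: [-0.4, -0.2, -1.0]
grip_width: 0.0853
grasp_force: 0.0
```

step_arm(
  targets="1 0 0 0 0 0 0;1 0 0 0 0 0 0;1 0 0 0 0 0 0;1 0 0 0 0 0 0;1 0 0 0 0 0 0;1 0 0 0 0 0 0;1 0 0 0 0 0 0;1 0 0 0 0 0 0;1 0 0 0 0 0 0;1 0 0 0 0 0 0",
)

```text
clock: 23.58
eef_pos: [0.3892, -0.0171, 0.2383]
tool_rot: [0.713, 0.672, 0.145, 0.136]
ft_force: [0.0, -0.2, -0.6]
grip_width: 0.0857
grasp_force: 0.0
```

Run:
```python
from h import *
o=bot.get_obs();print(o["clock"],o["eef_pos"])
im=bot.camera("side"); t=bot.camera("top")
for b in blobs(im,(0,150,80),(8,255,255),(240,180,360,300)): print("sgrip",np.round(b,1))
for b in blobs(t,(0,150,80),(8,255,255),(255,240,395,290)): print("tgrip",np.round(b,1),p2w("top",b[:2],.108))
cv2.imwrite("pics/s7.png",np.hstack([cv2.resize(im[180:320,250:390],None,fx=2.85,fy=3.2),cv2.resize(t[150:290,255:395],None,fx=2.8,fy=3.2)])[:,:,::-1])
a=cv2.imread("pics/s6.png").astype(int);b=cv2.imread("pics/s7.png");print(abs(a-b).max(),(abs(a-b)>40).sum())
```

```text
23.5833 [ 0.38923406 -0.01711947  0.23833274]
sgrip [280.  248.  280.  247.5 227. ]
tgrip [306.  264.  305.5 263.8 142. ] [0.44218265 0.01740749 0.108     ]
tgrip [338.  266.  338.6 265.8  40. ] [ 0.43649642 -0.07025481  0.108     ]
53 27
```

Nothing has moved after about 6.5 s of pressing by the clamp alone (side blob unchanged at (280,248)). Regripping the bar.

step_arm(
  targets="1 .02 0 -.06 0 0 0;1 .042 0 -.12 0 0 0;1 .062 0 -.166 0 0 0;1 .081 0 -.211 0 0 0;1 .1 0 -.257 0 0 0;1 .12 0 -.303 0 0 0;1 .12 0 -.303 0 0 0;1 .12 0 -.303 0 0 0",
)

```text
clock: 24.35
eef_pos: [0.448, -0.0171, 0.0853]
tool_rot: [0.714, 0.673, 0.143, 0.135]
ft_force: [0.4, -1.0, 0.1]
grip_width: 0.0857
grasp_force: 0.0
```

step_arm(
  targets="-1 0 0 0 0 0 0;-1 0 0 0 0 0 0;-1 0 0 0 0 0 0;-1 0 0 0 0 0 0;-1 0 0 0 0 0 0;-1 0 0 0 0 0 0;-1 0 0 0 0 0 0;-1 0 0 0 0 0 0;-1 0 0 0 0 0 0",
)

```text
clock: 25.1
eef_pos: [0.4486, -0.0171, 0.0874]
tool_rot: [0.713, 0.672, 0.145, 0.136]
ft_force: [-7.2, -0.7, 9.8]
grip_width: 0.0205
grasp_force: 58.2
```

Run:
```python
import numpy as np
P=lambda q:np.array([-np.cos(q)*.998,np.cos(q)*.058,np.sin(q)])*.17/.5
for a,b in((0,.5),(.5,1),(1,1.5),(1.5,1.95)):
    print("; ".join("-1 %.3f %.3f %.3f 0 0 0"%tuple(P(q)-P(a)) for q in np.linspace(a,b,9)[1:]))
```

```text
-1 0.001 -0.000 0.021 0 0 0; -1 0.003 -0.000 0.042 0 0 0; -1 0.006 -0.000 0.063 0 0 0; -1 0.011 -0.001 0.084 0 0 0; -1 0.016 -0.001 0.105 0 0 0; -1 0.024 -0.001 0.125 0 0 0; -1 0.032 -0.002 0.144 0 0 0; -1 0.042 -0.002 0.163 0 0 0
-1 0.011 -0.001 0.018 0 0 0; -1 0.023 -0.001 0.036 0 0 0; -1 0.036 -0.002 0.053 0 0 0; -1 0.050 -0.003 0.069 0 0 0; -1 0.064 -0.004 0.084 0 0 0; -1 0.080 -0.005 0.098 0 0 0; -1 0.097 -0.006 0.111 0 0 0; -1 0.114 -0.007 0.123 0 0 0
-1 0.018 -0.001 0.011 0 0 0; -1 0.037 -0.002 0.021 0 0 0; -1 0.056 -0.003 0.029 0 0 0; -1 0.076 -0.004 0.037 0 0 0; -1 0.097 -0.006 0.043 0 0 0; -1 0.117 -0.007 0.047 0 0 0; -1 0.138 -0.008 0.051 0 0 0; -1 0.159 -0.009 0.053 0 0 0
-1 0.019 -0.001 0.001 0 0 0; -1 0.038 -0.002 0.001 0 0 0; -1 0.057 -0.003 -0.001 0 0 0; -1 0.076 -0.004 -0.003 0 0 0; -1 0.095 -0.006 -0.007 0 0 0; -1 0.113 -0.007 -0.011 0 0 0; -1 0.132 -0.008 -0.017 0 0 0; -1 0.150 -0.009 -0.023 0 0 0
```

step_arm(
  targets="-1 0.001 -0.000 0.021 0 0 0; -1 0.003 -0.000 0.042 0 0 0; -1 0.006 -0.000 0.063 0 0 0; -1 0.011 -0.001 0.084 0 0 0; -1 0.016 -0.001 0.105 0 0 0; -1 0.024 -0.001 0.125 0 0 0; -1 0.032 -0.002 0.144 0 0 0; -1 0.042 -0.002 0.163 0 0 0",
)

```text
clock: 25.77
eef_pos: [0.4623, -0.018, 0.1627]
tool_rot: [0.715, 0.673, 0.138, 0.13]
ft_force: [-10.5, -1.3, -6.1]
grip_width: 0.0195
grasp_force: 58.9
```

step_arm(
  targets="-1 0.011 -0.001 0.018 0 0 0; -1 0.023 -0.001 0.036 0 0 0; -1 0.036 -0.002 0.053 0 0 0; -1 0.050 -0.003 0.069 0 0 0",
)

```text
clock: 26.1
eef_pos: [0.4786, -0.0192, 0.193]
tool_rot: [0.716, 0.674, 0.132, 0.124]
ft_force: [-48.8, 1.3, 19.8]
grip_width: 0.0199
grasp_force: 60.7
```

step_arm(
  targets="-1 -.012 0 .011 0 0 0;-1 -.012 0 .011 0 0 0",
)

```text
clock: 26.27
eef_pos: [0.4872, -0.0198, 0.2062]
tool_rot: [0.714, 0.672, 0.143, 0.135]
ft_force: [1.2, -0.9, -6.8]
grip_width: 0.0201
grasp_force: 65.2
```

Run:
```python
import numpy as np
P=lambda q:np.array([-np.cos(q)*.998,np.cos(q)*.058,np.sin(q)])*.178/.5
for a,b,n in((.75,1.35,10),(1.35,1.95,10)):
    print("; ".join("-1 %.3f %.3f %.3f 0 0 0"%tuple(P(q)-P(a)) for q in np.linspace(a,b,n+1)[1:]))
```

```text
-1 0.015 -0.001 0.015 0 0 0; -1 0.031 -0.002 0.029 0 0 0; -1 0.048 -0.003 0.043 0 0 0; -1 0.065 -0.004 0.055 0 0 0; -1 0.083 -0.005 0.066 0 0 0; -1 0.102 -0.006 0.076 0 0 0; -1 0.121 -0.007 0.085 0 0 0; -1 0.141 -0.008 0.093 0 0 0; -1 0.162 -0.009 0.099 0 0 0; -1 0.182 -0.011 0.105 0 0 0
-1 0.021 -0.001 0.004 0 0 0; -1 0.042 -0.002 0.007 0 0 0; -1 0.063 -0.004 0.008 0 0 0; -1 0.085 -0.005 0.009 0 0 0; -1 0.106 -0.006 0.008 0 0 0; -1 0.127 -0.007 0.005 0 0 0; -1 0.148 -0.009 0.002 0 0 0; -1 0.169 -0.010 -0.003 0 0 0; -1 0.189 -0.011 -0.009 0 0 0; -1 0.209 -0.012 -0.017 0 0 0
```

step_arm(
  targets="-1 0.015 -0.001 0.015 0 0 0; -1 0.031 -0.002 0.029 0 0 0; -1 0.048 -0.003 0.043 0 0 0; -1 0.065 -0.004 0.055 0 0 0; -1 0.083 -0.005 0.066 0 0 0",
)

```text
clock: 26.68
eef_pos: [0.5244, -0.0224, 0.238]
tool_rot: [0.714, 0.673, 0.139, 0.132]
ft_force: [-18.5, -1.3, 8.1]
grip_width: 0.0195
grasp_force: 68.1
```

step_arm(
  targets="-1 0.019 -0.001 0.010 0 0 0; -1 0.038 -0.002 0.019 0 0 0; -1 0.058 -0.003 0.027 0 0 0; -1 0.079 -0.004 0.033 0 0 0; -1 0.099 -0.006 0.039 0 0 0",
)

```text
clock: 27.1
eef_pos: [0.5772, -0.0252, 0.26]
tool_rot: [0.714, 0.672, 0.142, 0.134]
ft_force: [-9.7, 0.1, 3.2]
grip_width: 0.0196
grasp_force: 67.6
```

Forces are small; continuing to fully open.

step_arm(
  targets="-1 0.021 -0.001 0.004 0 0 0; -1 0.042 -0.002 0.007 0 0 0; -1 0.063 -0.004 0.008 0 0 0; -1 0.085 -0.005 0.009 0 0 0; -1 0.106 -0.006 0.008 0 0 0",
)

```text
clock: 27.52
eef_pos: [0.6311, -0.0287, 0.2639]
tool_rot: [0.714, 0.672, 0.142, 0.135]
ft_force: [-5.4, -1.9, 2.4]
grip_width: 0.0195
grasp_force: 67.0
```

step_arm(
  targets="-1 0.021 -0.001 -0.003 0 0 0; -1 0.042 -0.003 -0.006 0 0 0; -1 0.063 -0.004 -0.012 0 0 0; -1 0.083 -0.005 -0.018 0 0 0; -1 0.09 -0.005 -0.02 0 0 0; -1 0.09 -0.005 -0.02 0 0 0",
)

```text
clock: 28.02
eef_pos: [0.6775, -0.0315, 0.2534]
tool_rot: [0.713, 0.673, 0.143, 0.136]
ft_force: [-1.6, -3.9, -1.5]
grip_width: 0.0196
grasp_force: 64.9
```

step_arm(
  targets="-.2 0 0 0 0 0 0;.2 0 0 0 0 0 0;1 0 0 0 0 0 0;1 0 0 0 0 0 0;1 0 0 0 0 0 0;1 -.02 0 .05 0 0 0;1 -.04 0 .1 0 0 0;1 -.06 0 .15 0 0 0;1 -.08 0 .19 0 0 0;1 -.14 0 .21 0 0 0",
)

```text
clock: 28.85
eef_pos: [0.6111, -0.0304, 0.3635]
tool_rot: [0.712, 0.672, 0.147, 0.139]
ft_force: [0.1, -0.3, 1.7]
grip_width: 0.0854
grasp_force: 0.0
```

step_arm(
  targets="1 -.08 0 0 0 0 0;1 -.16 0 0 0 .15 0;1 -.24 0 0 0 .3 0;1 -.32 0 0 0 .45 0;1 -.4 0 0 0 .509 0;1 -.48 0 0 0 .509 0;1 -.5 0 0 0 .509 0;1 -.5 0 0 0 .509 0;1 -.5 0 0 0 .509 0",
)

```text
clock: 29.6
eef_pos: [0.3588, -0.0306, 0.3606]
tool_rot: [0.728, 0.686, 0.001, 0.001]
ft_force: [-0.1, -0.1, -0.5]
grip_width: 0.0857
grasp_force: 0.0
```

Run:
```python
from h import *
o=bot.get_obs();print(o["clock"],o["eef_pos"],o["tool_rot"].round(3))
im=bot.camera("side"); t=bot.camera("top")
cv2.imwrite("pics/t8f.png",t[:,:,::-1])
for b in blobs(im,(0,150,80),(8,255,255),(340,160,390,215)): print("sgrip",np.round(b,1))
for uv in((289,235),(351,239)): print(disc(t,uv,.048))
cv2.imwrite("pics/s8.png",np.hstack([cv2.resize(im[150:330,250:430],None,fx=2.2,fy=2.6),cv2.resize(t[150:300,255:485],None,fx=1.74,fy=3.12)])[:,:,::-1])
```

```text
29.6 [ 0.35876495 -0.03055582  0.36061754] [0.728 0.686 0.001 0.001]
sgrip [363.5 189.  363.  189.4 288. ]Traceback (most recent call last):
  File "<stdin>", line 6, in <module>
  File "h.py", line 23, in disc
    e=cv2.fitEllipse(cv2.convexHull(cs)); p=(e[0][0]+u-r,e[0][1]+v-r)
cv2.error: OpenCV(4.12.0) /io/opencv/modules/imgproc/src/shapedescr.cpp:361: error: (-201:Incorrect size of input array) There should be at least 5 points to fit the ellipse in function 'fitEllipseNoDirect'
```

Run:
```python
from h import *
im=bot.camera("side"); t=bot.camera("top")
cv2.imwrite("pics/s8.png",np.hstack([cv2.resize(im[150:330,250:430],None,fx=2.2,fy=2.6),cv2.resize(t[150:300,255:485],None,fx=1.74,fy=3.12)])[:,:,::-1])
```

```text
(no output)
```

View pics/s8.png

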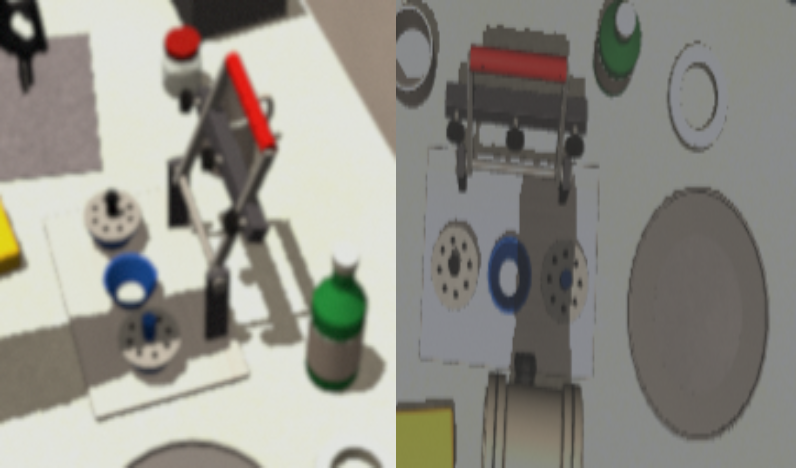

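The clamp is fully open again (grip blob at (363,189), as at the start). A and B are seated in nest0 and nest2, and the lid centre is at top pixel (428.5,250). Picking B.

step_arm(
  targets="1 .314 -.161 -.422 0 0 0;1 .314 -.161 -.422 0 0 0;1 .314 -.161 -.422 0 0 0;1 .314 -.161 -.422 0 0 0;1 .314 -.161 -.422 0 0 0;1 .314 -.161 -.422 0 0 0;1 .314 -.161 -.422 0 0 0;1 .314 -.161 -.422 0 0 0;1 .314 -.161 -.422 0 0 0;1 .314 -.161 -.422 0 0 0",
)

```text
clock: 30.63
eef_pos: [0.5153, -0.1109, 0.1491]
tool_rot: [0.728, 0.686, -0.0, -0.0]
ft_force: [-0.1, 0.4, -0.1]
grip_width: 0.0852
grasp_force: 0.0
```

step_arm(
  targets="1 0 0 -.06 0 0 0;1 0 0 -.12 0 0 0;1 0 0 -.16 0 0 0;1 0 0 -.195 0 0 0;1 0 0 -.195 0 0 0;1 0 0 -.195 0 0 0",
)

```text
clock: 31.13
eef_pos: [0.5153, -0.1108, 0.0526]
tool_rot: [0.728, 0.686, 0.0, 0.0]
ft_force: [0.1, 0.7, 0.5]
grip_width: 0.0854
grasp_force: 0.0
```

step_arm(
  targets="-1 0 0 0 0 0 0;-1 0 0 0 0 0 0;-1 0 0 0 0 0 0;-1 0 0 0 0 0 0;-1 0 0 0 0 0 0;-1 0 0 0 0 0 0;-1 0 0 0 0 0 0;-1 0 0 0 0 0 0;-1 0 0 0 0 0 0",
)

```text
clock: 31.88
eef_pos: [0.5156, -0.1112, 0.0519]
tool_rot: [0.728, 0.686, 0.0, 0.0]
ft_force: [-1.7, -0.9, 6.2]
grip_width: 0.0163
grasp_force: 58.4
```

step_arm(
  targets="-1 0 0 .03 0 0 0;-1 0 0 .08 0 0 0;-1 0 0 .14 0 0 0;-1 0 0 .2 0 0 0;-1 -.01 -.08 .2 0 0 0;-1 -.02 -.16 .2 0 0 0;-1 -.03 -.24 .2 0 0 0;-1 -.04 -.32 .2 0 0 0;-1 -.05 -.4 .2 0 0 0;-1 -.06 -.48 .2 0 0 0",
)

```text
clock: 32.72
eef_pos: [0.4842, -0.3526, 0.1504]
tool_rot: [0.728, 0.686, -0.0, -0.001]
ft_force: [1.0, 0.1, -1.0]
grip_width: 0.0161
grasp_force: 59.0
```

step_arm(
  targets="-1 0 -.06 0 0 0 0;-1 0 -.078 0 0 0 0;-1 0 -.078 0 0 0 0;-1 0 -.078 -.06 0 0 0;-1 0 -.078 -.12 0 0 0;-1 0 -.078 -.17 0 0 0;-1 0 -.078 -.2 0 0 0;-1 0 -.078 -.22 0 0 0;-1 0 -.078 -.224 0 0 0;-1 0 -.078 -.224 0 0 0",
)

```text
clock: 33.55
eef_pos: [0.4854, -0.3885, 0.0389]
tool_rot: [0.727, 0.687, 0.0, -0.001]
ft_force: [-0.2, 0.3, -0.7]
grip_width: 0.0162
grasp_force: 59.1
```

Lower another 1.5 mm, then release, retreat and look.

step_arm(
  targets="-1 0 0 -.002 0 0 0;-1 0 0 -.003 0 0 0;-1 0 0 -.003 0 0 0;-.3 0 0 -.003 0 0 0;-.3 0 0 -.003 0 0 0;1 0 0 -.003 0 0 0;1 0 0 -.003 0 0 0;1 0 0 -.003 0 0 0;1 0 0 .05 0 0 0;1 0 0 .11 0 0 0",
)

```text
clock: 34.38
eef_pos: [0.4832, -0.3886, 0.092]
tool_rot: [0.728, 0.686, -0.0, -0.003]
ft_force: [0.3, -0.3, 0.1]
grip_width: 0.0853
grasp_force: 0.0
```

step_arm(
  targets="1 0 .08 .1 0 0 0;1 .02 .16 .1 0 0 0;1 .04 .24 .1 0 0 0;1 .06 .32 .1 0 0 0;1 .082 .4 .1 0 0 0;1 .082 .48 .1 0 0 0;1 .082 .56 .1 0 0 0",
)

```text
clock: 34.97
eef_pos: [0.5267, -0.1189, 0.1447]
tool_rot: [0.728, 0.686, 0.0, 0.001]
ft_force: [0.7, -0.1, -0.1]
grip_width: 0.0853
grasp_force: 0.0
```

Run:
```python
from h import *
o=bot.get_obs();print(o["clock"],o["eef_pos"])
im=bot.camera("side"); t=bot.camera("top")
for b in blobs(t,(100,120,40),(130,255,255),(410,225,480,280),4): print("B",np.round(b,1),p2w("top",b[2:4],.063))
cv2.imwrite("pics/s9.png",np.hstack([cv2.resize(im[200:410,250:430],None,fx=2.2,fy=2.6),cv2.resize(t[150:325,255:485],None,fx=1.74,fy=3.12)])[:,:,::-1])
```

```text
34.9667 [ 0.52668767 -0.11888085  0.14466782]
B [449.5 249.  449.5 249.4  21. ] [ 0.48417434 -0.38910678  0.063     ]
```

View pics/s9.png

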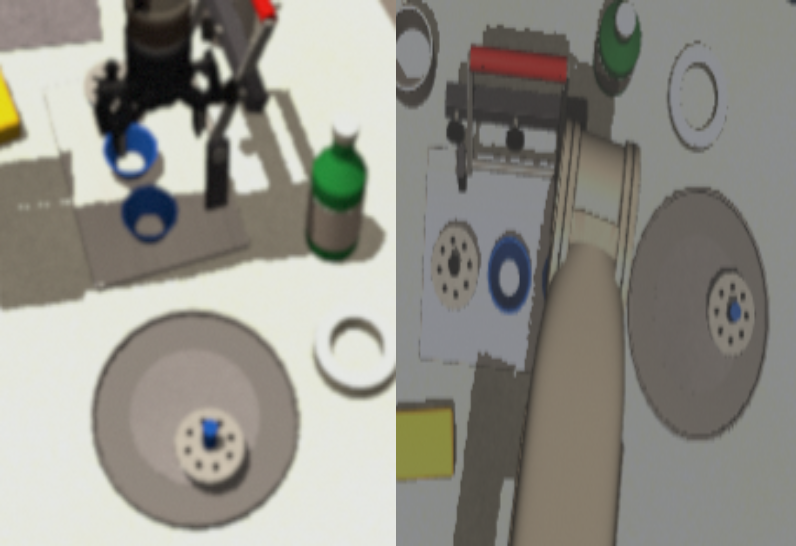

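B stands upright in the lid (top crop (733,310)), and A is still in nest0. Picking A.

step_arm(
  targets="1 0 .08 0 0 0 0;1 0 .16 0 0 0 0;1 0 .24 0 0 0 0;1 0 .32 0 0 0 0;1 0 .357 0 0 0 0;1 0 .357 0 0 0 0;1 0 .357 0 0 0 0;1 0 .357 -.06 0 0 0;1 0 .357 -.11 0 0 0;1 0 .357 -.15 0 0 0",
)

```text
clock: 35.9
eef_pos: [0.5257, 0.0559, 0.068]
tool_rot: [0.729, 0.685, -0.0, 0.0]
ft_force: [0.2, 0.0, -0.4]
grip_width: 0.0856
grasp_force: 0.0
```

step_arm(
  targets="1 0 0 -.035 0 0 0;1 0 0 -.035 0 0 0;1 0 0 -.035 0 0 0;-1 0 0 -.035 0 0 0;-1 0 0 -.035 0 0 0;-1 0 0 -.035 0 0 0;-1 0 0 -.035 0 0 0;-1 0 0 -.035 0 0 0;-1 0 0 -.035 0 0 0;-1 0 0 -.035 0 0 0",
)

```text
clock: 36.73
eef_pos: [0.527, 0.0578, 0.0524]
tool_rot: [0.728, 0.686, 0.001, 0.001]
ft_force: [2.0, -0.8, 2.2]
grip_width: 0.0147
grasp_force: 57.4
```

step_arm(
  targets="-1 0 0 0 0 0 0;-1 0 0 0 0 0 0",
)

```text
clock: 36.9
eef_pos: [0.5269, 0.0578, 0.0524]
tool_rot: [0.728, 0.686, 0.001, 0.001]
ft_force: [1.2, -0.5, 2.9]
grip_width: 0.0148
grasp_force: 57.5
```

The grasp is 11 mm off in y, because the earlier call ended short of its target. Reopening and shifting.

step_arm(
  targets="1 0 0 0 0 0 0;1 0 0 0 0 0 0;1 0 0 0 0 0 0;1 0 0 0 0 0 0;1 0 .011 0 0 0 0;1 0 .022 0 0 0 0;1 0 .022 0 0 0 0;1 0 .022 0 0 0 0",
)

```text
clock: 37.57
eef_pos: [0.526, 0.0694, 0.0517]
tool_rot: [0.727, 0.686, -0.0, -0.0]
ft_force: [-0.1, -0.5, -0.5]
grip_width: 0.0856
grasp_force: 0.0
```

step_arm(
  targets="-1 0 0 0 0 0 0;-1 0 0 0 0 0 0;-1 0 0 0 0 0 0;-1 0 0 0 0 0 0;-1 0 0 0 0 0 0;-1 0 0 0 0 0 0;-1 0 0 0 0 0 0;-1 0 0 0 0 0 0;-1 0 0 0 0 0 0",
)

```text
clock: 38.32
eef_pos: [0.5271, 0.0687, 0.0522]
tool_rot: [0.728, 0.686, 0.001, 0.001]
ft_force: [3.3, -0.1, 0.2]
grip_width: 0.0161
grasp_force: 58.5
```

step_arm(
  targets="-1 0 0 .03 0 0 0;-1 0 0 .08 0 0 0;-1 0 0 .14 0 0 0;-1 0 0 .2 0 0 0;-1 -.01 -.08 .2 0 0 0;-1 -.02 -.16 .2 0 0 0;-1 -.03 -.24 .2 0 0 0;-1 -.04 -.32 .2 0 0 0;-1 -.05 -.4 .2 0 0 0;-1 -.06 -.48 .2 0 0 0",
)

```text
clock: 39.15
eef_pos: [0.4942, -0.1722, 0.1511]
tool_rot: [0.728, 0.686, -0.0, -0.001]
ft_force: [1.3, 0.2, -1.7]
grip_width: 0.0164
grasp_force: 59.0
```

step_arm(
  targets="-1 -.01 -.08 0 0 0 0;-1 -.022 -.16 0 0 0 0;-1 -.022 -.22 0 0 0 0;-1 -.022 -.231 0 0 0 0;-1 -.022 -.231 0 0 0 0;-1 -.022 -.231 0 0 0 0",
)

```text
clock: 39.65
eef_pos: [0.484, -0.2858, 0.1509]
tool_rot: [0.728, 0.686, -0.0, -0.002]
ft_force: [-0.4, 0.4, -2.2]
grip_width: 0.0161
grasp_force: 58.9
```

step_arm(
  targets="-1 0 0 -.06 0 0 0;-1 0 0 -.12 0 0 0;-1 0 0 -.17 0 0 0;-1 0 0 -.2 0 0 0;-1 0 0 -.22 0 0 0;-1 0 0 -.226 0 0 0;-1 0 0 -.226 0 0 0;-1 0 0 -.226 0 0 0",
)

```text
clock: 40.32
eef_pos: [0.486, -0.2864, 0.0398]
tool_rot: [0.727, 0.686, 0.0, 0.001]
ft_force: [-0.6, 0.7, -0.7]
grip_width: 0.0158
grasp_force: 58.7
```

step_arm(
  targets="-1 0 0 -.002 0 0 0;-1 0 0 -.004 0 0 0;-1 0 0 -.004 0 0 0;-.3 0 0 -.004 0 0 0;-.3 0 0 -.004 0 0 0;1 0 0 -.004 0 0 0;1 0 0 -.004 0 0 0;1 0 0 -.004 0 0 0;1 0 0 .05 0 0 0;1 0 0 .11 0 0 0",
)

```text
clock: 41.15
eef_pos: [0.4829, -0.2855, 0.0919]
tool_rot: [0.728, 0.686, -0.001, -0.003]
ft_force: [0.5, -0.4, -0.8]
grip_width: 0.0853
grasp_force: 0.0
```

step_arm(
  targets="1 0 0 .08 0 0 0;1 0 0 .16 0 0 0;1 0 0 .24 0 0 0;1 -.08 .08 .24 0 0 0;1 -.14 .14 .24 0 0 0;1 -.2 .2 .24 0 0 0;1 -.26 .26 .24 0 0 0;1 -.3 .3 .24 0 0 0;1 -.3 .3 .24 0 0 0;1 -.3 .3 .24 0 0 0",
)

```text
clock: 41.98
eef_pos: [0.3333, -0.1353, 0.2141]
tool_rot: [0.727, 0.687, 0.0, 0.0]
ft_force: [0.8, -0.3, 0.1]
grip_width: 0.0851
grasp_force: 0.0
```

step_arm(
  targets="1 0 .08 0 0 0 0;1 0 .16 0 0 0 0;1 0 .24 0 0 0 0;1 0 .3 0 0 0 0;1 0 .3 0 0 0 0;1 0 .3 0 0 0 0;1 0 .3 0 0 0 0;1 0 .3 0 0 0 0;1 0 .3 0 0 0 0",
)

```text
clock: 42.73
eef_pos: [0.3355, 0.0123, 0.2138]
tool_rot: [0.729, 0.685, -0.0, 0.0]
ft_force: [-1.1, -1.0, -0.6]
grip_width: 0.0852
grasp_force: 0.0
```

Run:
```python
from h import *
o=bot.get_obs();print(o["clock"],o["eef_pos"])
im=bot.camera("side"); t=bot.camera("top")
cv2.imwrite("pics/s10.png",np.hstack([cv2.resize(im[120:480,200:560],None,fx=1.1,fy=1.5),cv2.resize(t[90:330,50:520],None,fx=.85,fy=2.25)])[:,:,::-1])
```

```text
42.7333 [0.33549848 0.01226842 0.21377336]
```

View pics/s10.png

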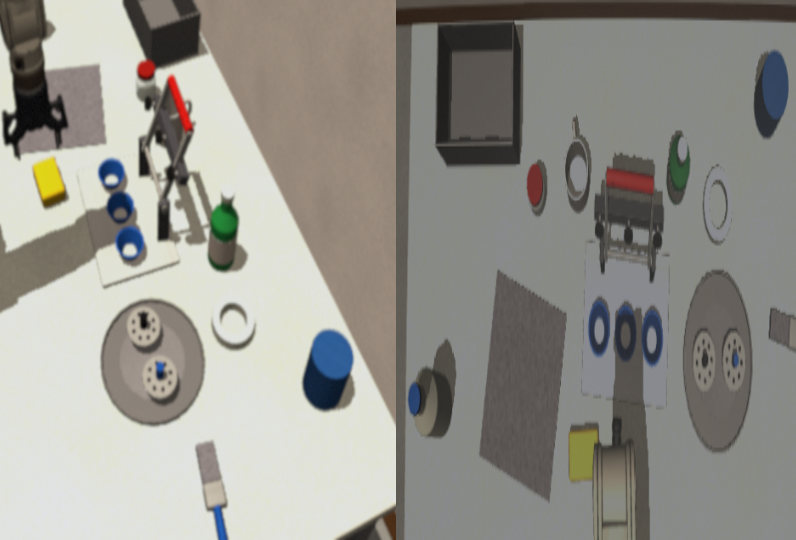

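Both strainers stand upright in the lid (top crop (705,358) and (734,357)). The clamp is open, the bystanders have not moved and the arm is clear.

```bash
python3 -c "
from workcell import bot
print(bot.job_done())"
```

```text
the job is handed in; nothing more can be done
None
```

The job is handed in: the two strainers present (A and B) were pressed by the clamp alone for about 6.5 s, the clamp was swung back open, and both now stand upright in the bucket lid with nothing else moved.

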